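Refit a pin in the office paper punch, edge first

ROBOT

A 6-joint arm with a two-finger parallel gripper is mounted at the origin on the work surface. World frame = base frame: x ahead of the robot, y to its left, z up, the work surface at z = 0. Lengths are in m, angles in rad, forces in N, time in s.
With the tool pointing down it reaches from about 0.35 to 0.975 m from the base axis. Payload 4.9 kg.
Tool frame: the origin (TCP) lies at the very end of the fingers, on their centre line; the grasp point (between the pads) lies 19 mm behind it (manip.hold_point_z is the distance from the TCP to the grasp point, in m); z points along the fingers, x is the direction in which the jaws open and shut, and the axes are right-handed (so a half turn about z gives the same grasp; the last joint's range is limited). The gripper opens to 85 mm and grips with 20 to 120 N. Pads are 22 mm wide; open, the fingers measure 114 mm over their backs; the gripper's body (76 mm by 85 mm) begins 54 mm behind the grasp point. The pads swing forward as they close: fully open they stand 13 mm farther back than shut.
Start: joints at [-1.271, 0.053, 1.613, -0, 1.476, -0.119], TCP at [0.254, -0.571, 0.231] pointing down, gripper open.
Joint ranges: [-3.01, 3.01], [-1.01, 2.22], [0.06, 2.58], [-1.02, 4.17], [0.09, 2.62], [-3.14, 3.14]. Speed limits (rad/s): [2.57, 2.57, 3.14, 3.14, 3.14, 3.14].

INTERFACE

Orientations are given as a unit quaternion [w, x, y, z].
In Python, from plant import manip gives the robot as it stands.
- The arm moves only by the shell command python3 -m handwheel 'ROWS' [OPENING]. ROWS is JSON, a list of rows, each an object of numbers: "dx", "dy", "dz": the shift along the tool's x, y, z in m; "ax", "ay", "az": the turn, a rotation vector about the tool's x, y, z in rad. In form: [{"dx": .., "dy": .., "dz": .., "ax": .., "ay": .., "az": ..}, ...]. A call has 1 to 5 rows; each row is the pose to reach, as a shift and turn from the pose commanded when the call began, along the tool's axes at that moment; what a row does not reach only later rows make up. A row lasts 1/8 s, in which the tool goes at most 62.5 mm and 10.7 degrees, less where a joint would pass 70% of its speed; a pose out of reach is approached as far as the arm can. A call with a gripper value outside its range is refused whole. OPENING is the closure in counts, from 0 (fully open) to 255 (shut), set as the call begins (- or left out, the last holds). The fingers move at their own pace and stop on an object; the grip force is fixed at half the most. Time passes only in rows, so rows that repeat a pose let the fingers close. It gives the time, the measured TCP pose, the force and the opening at its end, in the units of the state.
- manip.state(): the state, without advancing time (a new reading comes with each control period).
- manip.grab_frame(name): name is "scene" or "side" or "wrist"; returns a dict with "image" (420x560x3 uint8, blue, green, red), "z_map" (420x560 float32, m along the optical axis (not along the pixel's ray), 0 where there is no reading), "K" (3x3 intrinsics, pixels), "k1" (the pictures are not rectified: a ray, as slopes to the right and down, at radius r is drawn at 1 + k1 r^2 times it, then the intrinsics apply), "xyz" and "rotation" of the camera in the world. Camera axes: x right, y up, looking along -z (the intrinsics and any distortion apply to the point x, -y, -z); pixel columns grow to the right and rows downward; lengths in m; the calibration is good to about 2 mm. A picture is of the moment at which its call begins.
- manip.job_done(): hands the job in, once; it reports no verdict.
The state is a dict: "time": time; "joint_pos": joint angles; "joint_vel": joint speeds; "joint_efforts": joint torques, N m; "tool_pos": TCP position; "tool_rot": TCP orientation; "contact_force": force on the tool from outside, world axes, zero at the start; "ft_torque": the same for the moment, N m; "gripper_width": opening from 0.0 (shut) to 1.0 (fully open).
Only numpy, scipy, OpenCV 4.12 (cv2) and the standard library are available. Lean on these libraries where they do the work, as an engineer would, in place of code of your own. Each camera call takes 0.05 s, during which the arm holds its last target.

TASK

Take the thick punch pin out of the tray and fit it in the empty guide of the paper punch: bring it to the bore leaning well over, let its lower edge into the mouth first, then straighten it up and press it gently down until its head sits fully on the guide, and let go. Never force it against the punch, and leave the thin pin and the other things on the desk where they are.

Things in the scene. Friction and masses are not known exactly. Their poses are not given: they have to be found in the camera images.
- pin: The thick punch pin, about 0.2 kg, upright in one of the tray's two wells, slightly loose. Origin: centre of the foot; z along the pin to its head. Smooth round steel shank 22 mm in diameter, 42 mm long (z = 0 to 42 mm), foot edge chamfered 1.5 mm; above it a grip block (see pin_head), whose underside is the shoulder that seats on the guide. Any turn about its axis fits.
- pin_head (a point): Centre of the top of the thick pin's black plastic grip block (pin axes; 86 mm above the foot). The block is 44 mm tall, 24 mm thick along the pin's x (the flats to pinch) and 32 mm wide along its y.
- thin_pin: The other pin in the tray, not to be used: the same grip block and 42 mm shank length, but the shank is only 14 mm in diameter. Origin: centre of the foot, z up. It stands loosely in the tray's other well.
- tray: Plywood pin tray fixed to the desk, 150 mm (its x) x 66 mm (its y) x 24 mm high, origin under its centre. Two round wells 26 mm wide and 16 mm deep at x = -45 and +45 mm (well floor 8 mm above the desk); either pin may be in either.
- punch: Two-hole paper punch fixed to the desk: base 150 mm (its x) x 240 mm (its y) x 20 mm, origin under its centre, z up, x to its back, away from the robot. A beam along y at x = 30 to 60 mm reaches z = 84 mm. Before it two aluminium guide blocks, 46 mm in x, z = 45 to 90 mm: the one at y = -40 mm (46 mm long) has its pin, the one at y = +43 to +67 mm (72 mm long) is empty. Press on it with less than 30 N.
- guide_mark (a point): Zero line of the punch's rail (axes as punch), 90 mm above the desk, in the plane of the empty guide's top, at y = +40 mm of the punch. In the punch's x the bore's centre is on this mark; along +y it lies anywhere from 3 to 27 mm beyond it. The guide is clamped there and does not move; where is not measured, only seen or felt.
- home_mark (a point): Point 42 mm below guide_mark: height of the pin's foot when fully home. The bore is vertical, 22.8 mm across (0.8 mm wider than the pin), without chamfer, right through the 45 mm block. A sprung ball in its +x side, 29 mm below the mouth, grips the pin: from about 25 mm depth on it needs a push of up to about 12 N and does not drop home by itself.
- fitted_head (a point): Centre of the top of the grip block (24 x 32 x 44 mm) of the pin already fitted in the other guide, 80 mm from guide_mark towards the punch's -y and 134 mm above the desk. Leave it.
- stamp: Wooden hand stamp, base 60 x 30 mm, 78 mm tall, origin under its centre. Bystander.
- stapler: Stapler 135 x 36 mm, 56 mm high, long along its x, origin under its centre. Bystander.
- ink_pad: Flat ink pad 110 x 75 mm, 17 mm high, origin under its centre. Bystander.
Not all that is in view belongs to the job. Leave any red look-alike of the pin alone.

How it is judged:
On the way, in this order (a step that is already met when the one before it is completed fails the run):
1. the thick pin is lifted clear of the tray (height (world z) of pin above 0.05 m), for 0.1 s.
2. the pin leans over (more than 7 degrees) with its lower edge inside the mouth of the empty bore (y of pin in the frame of guide_mark between -0.002 and 0.032 m and x of pin in the frame of guide_mark between -0.008 and 0.008 m and ((angle between pin's own z axis and vertical above 0.12 rad and z of pin in the frame of guide_mark below 0 m) or (angle between pin's own z axis and vertical above 0.2 rad and z of pin in the frame of guide_mark below 0.001 m) or (angle between pin's own z axis and vertical above 0.3 rad and z of pin in the frame of guide_mark below 0.002 m) or (angle between pin's own z axis and vertical above 0.4 rad and z of pin in the frame of guide_mark below 0.003 m) or (angle between pin's own z axis and vertical above 0.5 rad and z of pin in the frame of guide_mark below 0.004 m))), for 0.2 s.
3. the pin is upright and fully down in the bore, its head on the guide (y of pin in the frame of guide_mark between 0 and 0.03 m and x of pin in the frame of guide_mark between -0.004 and 0.004 m and z of pin in the frame of guide_mark below -0.0395 m and angle between pin's own z axis and vertical below 0.06 rad), for 0.2 s.
At the end, for the whole second after the job is handed in: The thick pin stands in the empty bore, upright within 3.4 degrees, its foot at least 39.5 mm below the mouth (head within 2.5 mm of the guide), at rest and released (all of step 3 and linear speed of pin below 0.01 m/s and contact force between the fingers and pin below 0.1 N); the robot touches nothing.
It fails at once if the pin is forced against the punch with more than 40 N (contact force between pin and punch above 40 N).
It fails at once if the robot presses on the punch with more than 40 N (contact force between any of the fingers, the arm and punch above 40 N).
It fails at once if the thin pin is taken out or shoved (distance of thin_pin from where it was at the start of the episode above 0.02 m).
It fails at once if the stamp, stapler or ink pad is moved by more than 20 mm (distance of any of stamp, stapler, ink_pad from where it was at the start of the episode above 0.02 m).
It also fails if it takes over 64 s, if anything falls off the work surface, if the arm or the gripper's body presses on something with over 40 N, if the wrist force passes 120 N, or if a joint passes its speed limit or range.

## Working session

There is one attempt and no reset: what is moved stays moved. The work goes in short steps, Python scripts to look and compute and a shell command to move; the robot and the scene stay as the last step left them, time stands still between calls to the robot, and variables do not carry over. Pictures are saved under pics/ and viewed, and the job is handed in when it is done.

```bash
ls; mkdir -p pics; cat > h.py <<'E'
import numpy as np, cv2
from plant import manip
def grab(n,save=None):
    f=manip.grab_frame(n)
    if save: cv2.imwrite('pics/'+save,f['image'])
    np.savez('/tmp/'+(save or n)+'.npz',**{k:np.array(f[k]) for k in f})
    return f
def load(s): return dict(np.load('/tmp/'+s+'.npz'))
def R_of(f):
    r=np.array(f['rotation'])
    if r.shape==(3,3): return r
    from scipy.spatial.transform import Rotation as Ro
    return Ro.from_quat([r[1],r[2],r[3],r[0]]).as_matrix()
def ray(f,u,v):
    K=np.array(f['K']); k=float(f['k1'])
    p=cv2.undistortPoints(np.array([[[u,v]]],float),K,np.array([k,0,0,0,0]))[0,0]
    d=R_of(f)@np.array([p[0],-p[1],-1.0]); return np.array(f['xyz']),d
def plane(f,u,v,z):
    o,d=ray(f,u,v); return o+d*(z-o[2])/d[2]
def zpt(f,u,v):
    o,d=ray(f,u,v); return o+d*float(f['z_map'][int(round(v)),int(round(u))])
def cloud(f):
    K=np.array(f['K']);k=float(f['k1']);H,W=f['z_map'].shape
    uu,vv=np.meshgrid(np.arange(W),np.arange(H))
    p=cv2.undistortPoints(np.stack([uu,vv],-1).reshape(-1,1,2).astype(float),K,np.array([k,0,0,0,0])).reshape(H,W,2)
    d=np.stack([p[...,0],-p[...,1],-np.ones((H,W))],-1)*f['z_map'][...,None]
    return d@R_of(f).T+np.array(f['xyz'])
def proj(f,P):
    q=R_of(f).T@(np.array(P)-np.array(f['xyz'])); a=np.array([q[0]/-q[2],-q[1]/-q[2]]);a=a*(1+float(f['k1'])*(a@a))
    return (np.array(f['K'])@np.r_[a,1])[:2]
def tri(f1,p1,f2,p2):
    a,d=ray(f1,*p1);b,e=ray(f2,*p2)
    s=np.linalg.lstsq(np.stack([d,-e],1),b-a,rcond=None)[0]
    return (a+d*s[0]+b+e*s[1])/2, np.linalg.norm(a+d*s[0]-b-e*s[1])
E
python3 - <<'E'
from h import *
print(manip.state())
for n in('scene','side','wrist'):
    f=grab(n,n+'0.png'); print(n,f['xyz'],f['rotation'],f['K'],f['k1'])
E
```

```text
pics
{'time': 0.0, 'joint_pos': array([-1.27101469e+00,  5.33503394e-02,  1.61428480e+00, -2.73572683e-05,
        1.47595911e+00, -1.18998495e-01]), 'joint_vel': array([ 0.00017574, -0.00115172, -0.00062006, -0.00153842,  0.00092187,
       -0.00060785]), 'joint_efforts': array([ 2.66872294e-04, -3.93675828e+01, -3.70180643e+01, -1.35614528e-04,
        6.97901094e-03,  6.58917321e-08]), 'tool_pos': array([ 0.25396717, -0.57040802,  0.23007253]), 'tool_rot': array([-6.30444834e-04,  8.38643931e-01, -5.44679130e-01, -7.77383003e-04]), 'contact_force': array([ 0.19167495, -0.47529052,  0.13714653]), 'ft_torque': array([ 0.02139736, -0.02791487,  0.03635775]), 'gripper_width': 1.0008098261019898}
scene [0.83699684 0.52852005 0.61696814] [0.22445831 0.09957872 0.38814125 0.88828425] [[436.30258469   0.         275.34981691]
 [  0.         436.30258469 213.5327656 ]
 [  0.           0.           1.        ]] -0.0716090449136642
side [0.36988813 0.50194935 0.68115333] [-0.19702873 -0.08498107  0.35446601  0.91011633] [[425.41921901   0.         283.73659645]
 [  0.         425.41921901 212.31707646]
 [  0.           0.           1.        ]] -0.03566422523737093
wrist [ 0.31570325 -0.54379965  0.3735076 ] [ 0.83092485 -0.11349692  0.07490167 -0.53951096] [[367.09297709   0.         278.14697957]
 [  0.         367.09297709 207.69923742]
 [  0.           0.           1.        ]] -0.09045454483891946
```

View pics/scene0.png

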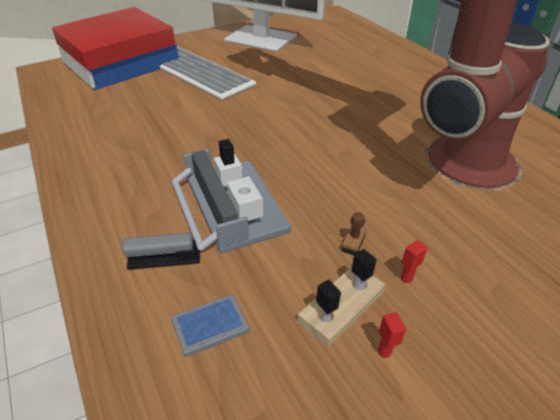

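View pics/side0.png

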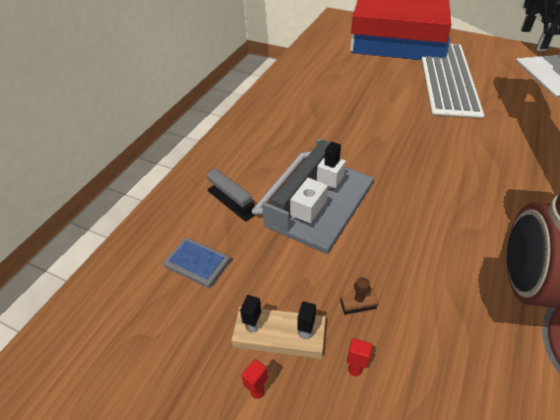

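View pics/wrist0.png

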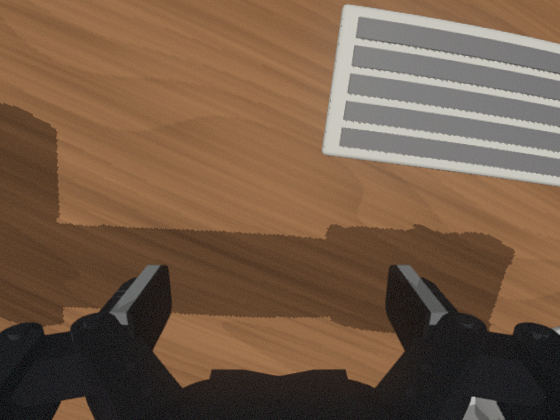

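Candidates for the thick pin are the black pins in the tray, scene (328,297) and (363,266). The red look-alikes at (413,262) and (391,335) are excluded, and so is the fitted pin at (227,152). Next, a close crop.

```bash
python3 - <<'E'
from h import *
a=load('scene0.png')['image'][235:350,290:410]; b=load('side0.png')['image'][280:360,225:335]
a=cv2.resize(a,(400,383),interpolation=3);b=cv2.resize(b,(400,291),interpolation=3)
b=cv2.copyMakeBorder(b,0,92,0,0,0)
cv2.imwrite('pics/crop1.png',np.hstack([a,b]))
f=load('scene0.png');g=load('side0.png')
c=cv2.resize(f['image'][130:250,170:300],(400,369),interpolation=3);d=cv2.resize(g['image'][135:250,250:380],(400,354),interpolation=3)
cv2.imwrite('pics/crop2.png',np.hstack([c,cv2.copyMakeBorder(d,0,15,0,0,0)]))
E
```

```text
(no output)
```

View pics/crop1.png

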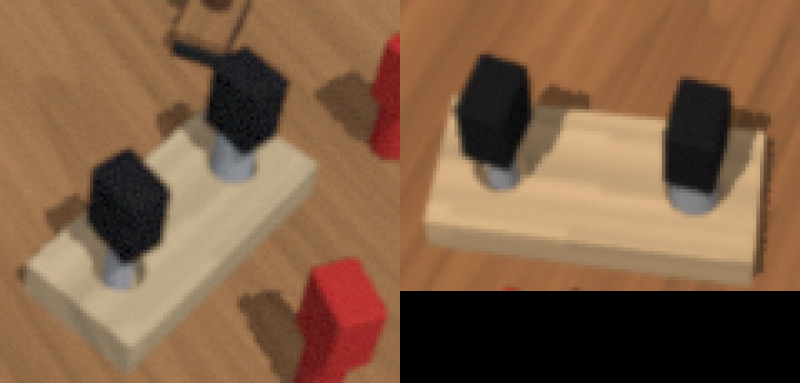

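View pics/crop2.png

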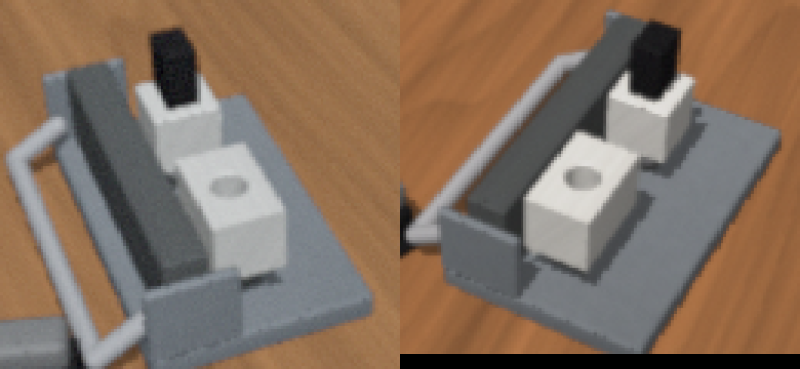

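Crop 1: the pin at scene (363,266) / side (307,318) has the clearly wider shank, so it is the thick one. Crop 2: the empty bore is at about scene (244,190) / side (309,193). Now coarse positions.

```bash
python3 - <<'E'
from h import *
f=load('scene0.png');g=load('side0.png')
for n,F,box in(('scene',f,(345,245,385,295)),('side',g,(295,298,322,340)),('scene thin',f,(312,278,345,320)),('sidethin',g,(238,293,265,330)),('scenefit',f,(218,138,238,166)),('sidefit',g,(322,140,344,165))):
    C=cloud(F);m=F['image'].max(-1)<60
    x0,y0,x1,y1=box; mm=np.zeros_like(m);mm[y0:y1,x0:x1]=m[y0:y1,x0:x1]
    mm=cv2.erode(mm.astype(np.uint8),np.ones((3,3)))>0
    P=C[mm]; zt=np.percentile(P[:,2],97); T=P[P[:,2]>zt-.006]
    print(n,len(P),'z',zt,'top mean',T.mean(0),'rect',cv2.minAreaRect((T[:,:2]*1000).astype(np.float32)))
b,r=tri(f,(170+229/3.077,130+187/3.077),g,(250+579/3.077,135+178/3.077));print('bore',b,r)
# tray and punch plane
for n,F,sel in(('scene',f,(150,130,300,260)),('side',g,(255,130,385,255))):
    C=cloud(F);x0,y0,x1,y1=sel;P=C[y0:y1,x0:x1].reshape(-1,3);I=F['image'][y0:y1,x0:x1].reshape(-1,3)
    w=(I.min(-1)>150)&(P[:,2]>.08)&(P[:,2]<.1)
    print(n,'white top',w.sum(),np.median(P[w,2]))
    xy=(P[w][:,:2]*1000).astype(np.float32)
    from scipy.cluster.vq import kmeans2
    c,l=kmeans2(xy.astype(float),2,seed=1,minit='++')
    for i in(0,1): print(cv2.minAreaRect(xy[l==i]))
    bm=(P[:,2]>.012)&(P[:,2]<.026)&(I.max(-1)<170)&(I.max(-1).astype(int)-I.min(-1)<40)
    print('base',cv2.minAreaRect((P[bm][:,:2]*1000).astype(np.float32)),np.median(P[bm,2]))
E
```

```text
scene 427 z 0.09499508404124973 top mean [0.49517552 0.1947777  0.09886345] rect ((653.545166015625, 359.32366943359375), (498.21380615234375, 30.177947998046875), 46.15147018432617)
side 348 z 0.0959890915168049 top mean [0.48349443 0.19148084 0.09650639] rect ((435.0857238769531, 339.7269287109375), (22.372657775878906, 348.9508972167969), 18.226856231689453)
scene thin 436 z 0.09502752793003079 top mean [0.58057749 0.22215286 0.10052609] rect ((696.2825927734375, 371.02984619140625), (421.38214111328125, 29.183502197265625), 52.181678771972656)
sidethin 368 z 0.0960690052799565 top mean [0.56785782 0.21807348 0.09958941] rect ((480.03857421875, 355.34014892578125), (26.80487823486328, 365.7745056152344), 32.72698974609375)
scenefit 202 z 0.13516483854079395 top mean [ 0.57934449 -0.15176713  0.13343923] rect ((579.6749267578125, -153.97984313964844), (23.686891555786133, 17.56941795349121), 89.154296875)
sidefit 230 z 0.13563005637225464 top mean [ 0.57243131 -0.15495679  0.13397669] rect ((572.572021484375, -156.51620483398438), (27.417682647705078, 20.47871208190918), 85.31607055664062)
bore [ 0.33631181 -0.65787091 -0.40282392] 0.07588971283442776
scene white top 913 0.08965416685597583
((575.63671875, -157.25921630859375), (46.86702346801758, 46.5638542175293), 83.06180572509766)
((585.0748901367188, -57.66255187988281), (74.01374816894531, 47.02964782714844), 84.39513397216797)
base ((637.3504638671875, -121.86724853515625), (242.08370971679688, 264.8243103027344), 84.70562744140625) 0.019979093510028967
side white top 846 0.09023084431218203
((574.363037109375, -159.69781494140625), (48.33364486694336, 44.9031982421875), 85.54935455322266)
((584.21435546875, -60.15402603149414), (75.59972381591797, 46.38513946533203), 84.38381958007812)
base ((596.024658203125, -121.66525268554688), (245.3494110107422, 186.72479248046875), 84.48863983154297) 0.02051132219022972
```

```bash
python3 - <<'E'
from h import *
f=load('scene0.png');g=load('side0.png')
b,r=tri(f,(170+229/3.077,130+187/3.077),g,(250+179/3.077,135+178/3.077));print('bore',b,r)
# head top corners in scene crop /3.333 ; side crop /3.636
print(manip.state()['tool_pos'])
for n,a,c in (('thick',(290+250/3.333,235+80/3.333),(225+(707-400)/3.636,280+90/3.636)),):
    print(n,tri(f,a,g,c))
for n,F,box in(('scene',f,(345,245,385,295)),('side',g,(295,298,322,340))):
    C=cloud(F);m=(F['image'].max(-1)<60)&(F['z_map']>0)
    x0,y0,x1,y1=box;P=C[y0:y1,x0:x1][m[y0:y1,x0:x1]]
    P=P[(P[:,2]>.083)&(P[:,2]<.105)&(abs(P[:,0]-.49)<.05)&(abs(P[:,1]-.19)<.05)]
    print(n,len(P),P.min(0),P.max(0),np.median(P,0)); T=P[P[:,2]>.0915]; print(cv2.minAreaRect((T[:,:2]*1000).astype(np.float32)))
    # tray top
    I=F['image'].astype(int); t=(abs(C[...,2]-.024)<.004)&(abs(C[...,0]-.53)<.1)&(abs(C[...,1]-.2)<.08)&(I.max(-1)>120)
    t=cv2.morphologyEx(t.astype(np.uint8),cv2.MORPH_OPEN,np.ones((3,3)))>0
    print('tray',cv2.minAreaRect((C[t][:,:2]*1000).astype(np.float32)))
E
```

```text
bore [ 0.58490026 -0.05788107  0.08867493] 0.0015316267913717178
[ 0.25403576 -0.57050805  0.23032273]
thick (array([0.48571944, 0.18062385, 0.08805388]), np.float64(0.014919863943451418))
scene 274 [0.477194   0.17350394 0.08305906] [0.50110937 0.20572861 0.09600313] [0.49131907 0.19212111 0.09313786]
((488.77703857421875, 188.9649658203125), (21.84568977355957, 30.73672103881836), 5.260522842407227)
tray ((530.782958984375, 201.52505493164062), (151.63693237304688, 65.74858093261719), 16.609989166259766)
side 307 [0.47260563 0.17245802 0.08303927] [0.49804538 0.20491297 0.09640434] [0.48434159 0.19098633 0.09380818]
((485.3209533691406, 188.09005737304688), (22.246604919433594, 31.701425552368164), 10.2697172164917)
tray ((529.8902587890625, 199.69085693359375), (150.57290649414062, 66.63693237304688), 16.657665252685547)
```

```bash
cat >> h.py <<'E'
from scipy.spatial.transform import Rotation as Ro
def tool():
    s=manip.state();q=s['tool_rot'];return np.array(s['tool_pos']),Ro.from_quat([q[1],q[2],q[3],q[0]]).as_matrix(),s
def Rt(yaw,lean=0):
    # tool down, tool x at world yaw (deg); lean: deg about tool y, then
    c,s=np.cos(np.radians(yaw)),np.sin(np.radians(yaw))
    R=np.stack([[c,s,0],[s,-c,0],[0,0,-1]],1); return R@Ro.from_rotvec([0,np.radians(lean),0]).as_matrix()
def togo(p,R):
    P,Rc,s=tool(); d=Rc.T@(np.array(p)-P); r=Ro.from_matrix(Rc.T@R).as_rotvec()
    print('go d',np.round(d,4),'r',np.round(r,3),'|d|mm',round(np.linalg.norm(d)*1e3),'deg',round(np.degrees(np.linalg.norm(r)),1),'t',round(float(s['time']),2))
E
python3 - <<'E'
from h import *
togo([.57,-.125,.27],Rt(-5)); togo([.45,-.3,.27],Rt(-30))
E
```

```text
go d [-0.2786 -0.4698 -0.0391] r [-1.000e-03  1.000e-03 -1.065e+00] |d|mm 548 deg 61.0 t 0.15
go d [-0.1675 -0.289  -0.0393] r [-0.001  0.001 -0.628] |d|mm 336 deg 36.0 t 0.15
```

```bash
python3 -m handwheel '[{"dx":-0.03,"dy":-0.05,"dz":-0.01,"az":-0.15},{"dx":-0.06,"dy":-0.1,"dz":-0.02,"az":-0.3},{"dx":-0.09,"dy":-0.15,"dz":-0.03,"az":-0.45},{"dx":-0.12,"dy":-0.2,"dz":-0.04,"az":-0.6},{"dx":-0.15,"dy":-0.25,"dz":-0.04,"az":-0.75}]' 0
python3 -c "
from h import *
togo([.57,-.125,.27],Rt(-5))"
```

```text
go d [-0.2786 -0.4698 -0.0391] r [-1.000e-03  1.000e-03 -1.065e+00] |d|mm 548 deg 61.0 t 0.15invalid input at $[0]: expected keys dx, dy, dz, ax, ay, az
```

All keys are required, so I'll give them in full.

```bash
python3 -m handwheel '[{"dx":-0.03,"dy":-0.05,"dz":-0.01,"ax":0,"ay":0,"az":-0.15},{"dx":-0.06,"dy":-0.1,"dz":-0.02,"ax":0,"ay":0,"az":-0.3},{"dx":-0.09,"dy":-0.15,"dz":-0.03,"ax":0,"ay":0,"az":-0.45},{"dx":-0.12,"dy":-0.2,"dz":-0.04,"ax":0,"ay":0,"az":-0.6},{"dx":-0.15,"dy":-0.25,"dz":-0.04,"ax":0,"ay":0,"az":-0.75}]' 0
python3 -c "
from h import *
togo([.57,-.125,.27],Rt(-5))"
```

```text
time: 0.78
tool_pos: [0.4226, -0.3309, 0.2723]
tool_rot: [0.001, 0.98, -0.197, 0.001]
contact_force: [-0.1, -0.5, 0.4]
gripper_width: 1.001
go d [ 0.0562 -0.2469  0.0022] r [ 0.001 -0.002 -0.31 ] |d|mm 253 deg 17.8 t 0.78
```

```bash
python3 -m handwheel '[{"dx":0.014,"dy":-0.05,"dz":0,"ax":0,"ay":0,"az":-0.08},{"dx":0.028,"dy":-0.11,"dz":0,"ax":0,"ay":0,"az":-0.16},{"dx":0.042,"dy":-0.17,"dz":0,"ax":0,"ay":0,"az":-0.24},{"dx":0.056,"dy":-0.22,"dz":0,"ax":0,"ay":0,"az":-0.31},{"dx":0.056,"dy":-0.247,"dz":0,"ax":0,"ay":0,"az":-0.31}]' 0
python3 -m handwheel '[{"dx":0,"dy":0,"dz":0,"ax":0,"ay":0,"az":0},{"dx":0,"dy":0,"dz":0,"ax":0,"ay":0,"az":0}]' 0
python3 -c "
from h import *
f=grab('wrist','wrist1.png');print(f['xyz'],f['rotation'])
togo([.53,.06,.26],Rt(7))"
```

```text
time: 1.4
tool_pos: [0.5708, -0.1245, 0.2707]
tool_rot: [-0.0, 0.999, -0.045, -0.0]
contact_force: [0.7, 0.0, 0.4]
gripper_width: 1.002
time: 1.65
tool_pos: [0.5694, -0.1273, 0.271]
tool_rot: [0.0, 0.999, -0.046, -0.0]
contact_force: [0.2, 0.6, -0.3]
gripper_width: 1.003
[ 0.57500184 -0.06014925  0.41428776] [ 0.98963083 -0.13602356  0.00663899 -0.04565456]
go d [-0.0565 -0.1832  0.0111] r [ 0.     0.    -0.215] |d|mm 192 deg 12.3 t 1.7
```

View pics/wrist1.png

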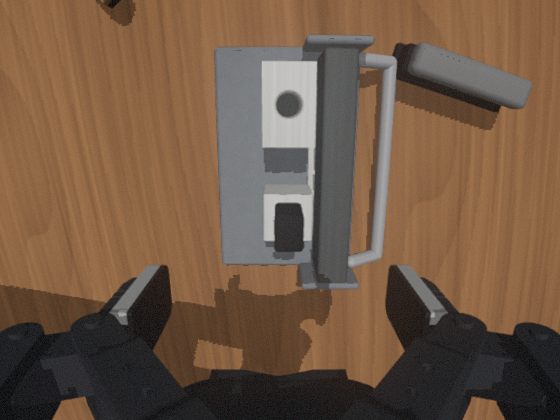

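The wrist view shows the bore at about (289,104), the fitted head at (288,225) and the punch square to the camera.

```bash
python3 - <<'E'
from h import *
f=load('wrist1.png');I=f['image'];g=I.max(-1)
roi=np.zeros_like(g);roi[70:140,265:314]=1
m=((g<130)&(roi>0)).astype(np.uint8)
cs,_=cv2.findContours(m,0,2)
for c in cs:
    if 150<cv2.contourArea(c)<1500:
        e=cv2.fitEllipse(c);print(e,cv2.contourArea(c),plane(f,*e[0],.09), 'diam est', np.linalg.norm(plane(f,e[0][0]-e[1][0]/2,e[0][1],.09)-plane(f,e[0][0]+e[1][0]/2,e[0][1],.09)))
w=((g>150)).astype(np.uint8);w[:,:255]=0;w[:,325:]=0
cs,_=cv2.findContours(w,0,2)
for c in cs:
    if cv2.contourArea(c)>800:
        r=cv2.minAreaRect(c);b=cv2.boxPoints(r);print(r);print(np.round([plane(f,*p,.09) for p in b],4)[:,:2])
C=cloud(f);P=C[40:260,255:320].reshape(-1,3)
for z0,z1 in((.087,.093),(.13,.138)):
    Q=P[(P[:,2]>z0)&(P[:,2]<z1)];print(len(Q),np.median(Q[:,2]),cv2.minAreaRect((Q[:,:2]*1000).astype(np.float32)))
E
```

```text
((288.373779296875, 104.08462524414062), (24.845327377319336, 25.677457809448242), 36.42658615112305) 494.5 [ 0.58360073 -0.05969934  0.09      ] diam est 0.021272712582604734
((288.5, 150.5), (179.0, 55.0), 90.0)
[[ 0.5639 -0.0224]
 [ 0.6097 -0.0266]
 [ 0.599  -0.1854]
 [ 0.5474 -0.1806]]
5290 0.0906342509458207 ((579.8635864257812, -103.80191040039062), (159.39418029785156, 46.15308380126953), 84.58283996582031)
1087 0.13437332860835915 ((574.7116088867188, -160.544921875), (31.892940521240234, 23.46962547302246), 84.5429916381836)
```

```bash
python3 -m handwheel '[{"dx":-0.015,"dy":-0.046,"dz":0,"ax":0,"ay":0,"az":-0.05},{"dx":-0.03,"dy":-0.092,"dz":0,"ax":0,"ay":0,"az":-0.11},{"dx":-0.045,"dy":-0.138,"dz":0,"ax":0,"ay":0,"az":-0.16},{"dx":-0.057,"dy":-0.183,"dz":0.01,"ax":0,"ay":0,"az":-0.215},{"dx":-0.057,"dy":-0.183,"dz":0.011,"ax":0,"ay":0,"az":-0.215}]' 0
python3 -m handwheel '[{"dx":0,"dy":0,"dz":0,"ax":0,"ay":0,"az":0},{"dx":0,"dy":0,"dz":0,"ax":0,"ay":0,"az":0}]' 0
python3 -c "
from h import *
f=grab('wrist','wrist2.png');print(f['xyz'],f['rotation'])"
```

```text
time: 2.33
tool_pos: [0.5287, 0.0618, 0.2596]
tool_rot: [-0.0, 0.998, 0.063, -0.001]
contact_force: [0.1, -0.4, -0.2]
gripper_width: 0.998
time: 2.58
tool_pos: [0.5302, 0.0591, 0.2606]
tool_rot: [0.0, 0.998, 0.06, 0.0]
contact_force: [-0.5, 0.4, -0.1]
gripper_width: 0.996
[0.52110943 0.12611838 0.40393036] [ 0.98888289 -0.13593877 -0.00842314  0.0596685 ]
```

View pics/wrist2.png

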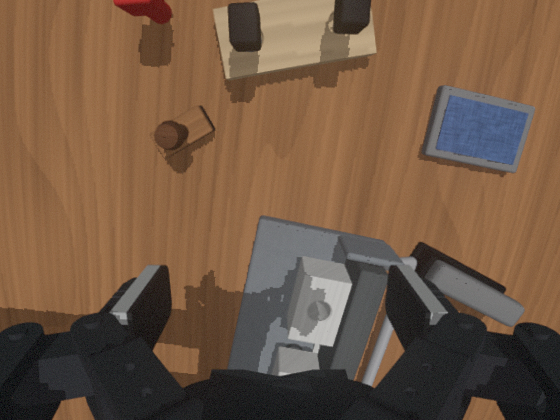

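The wrist view shows the thick pin's head at (245,25), the thin one at (351,10), the stamp at (185,132) and a red look-alike at (150,5). I'll move closer for a better look.

```bash
python3 -c "
from h import *
togo([.487,.13,.24],Rt(7))
f=load('scene0.png');
for n,(u,v) in dict(red1=(413,248),red2=(392,322),stamptop=(358,217)).items(): print(n,zpt(f,u,v))"
```

```text
go d [-0.0344 -0.0755  0.0206] r [ 0.    -0.001 -0.001] |d|mm 85 deg 0.1 t 2.62
red1 [0.40120054 0.20741338 0.08660836]
red2 [0.52382192 0.3026993  0.08513479]
stamptop [0.42890491 0.09346637 0.07543866]
```

```bash
python3 -m handwheel '[{"dx":-0.017,"dy":-0.038,"dz":0.01,"ax":0,"ay":0,"az":0},{"dx":-0.034,"dy":-0.075,"dz":0.02,"ax":0,"ay":0,"az":0},{"dx":-0.034,"dy":-0.075,"dz":0.02,"ax":0,"ay":0,"az":0},{"dx":-0.034,"dy":-0.075,"dz":0.02,"ax":0,"ay":0,"az":0}]' 80
python3 - <<'E'
from h import *
f=grab('wrist','wrist3.png');print(f['xyz'],f['rotation'],manip.state()['gripper_width'])
C=cloud(f);m=(f['image'].max(-1)<80)&(C[...,2]>.088)&(C[...,2]<.1)&(abs(C[...,0]-.487)<.04)&(abs(C[...,1]-.188)<.04)
Q=C[m];print(len(Q),np.median(Q[:,2]),cv2.minAreaRect((Q[:,:2]*1000).astype(np.float32)))
E
```

```text
time: 3.12
tool_pos: [0.4875, 0.1301, 0.2408]
tool_rot: [0.0, 0.998, 0.061, 0.0]
contact_force: [-0.3, -0.2, -0.4]
gripper_width: 0.685
[0.4782394  0.19705035 0.38406265] [ 0.98882868 -0.13599149 -0.00873785  0.060397  ] 0.6860912562079772
1173 0.09449498599787198 ((485.57537841796875, 185.96328735351562), (22.61274528503418, 30.77665138244629), 7.690170764923096)
```

View pics/wrist3.png

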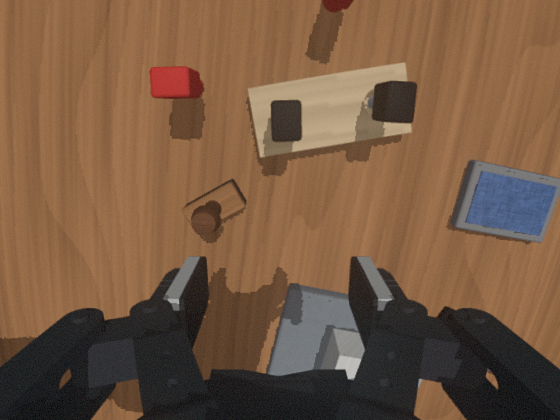

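The thick pin's head is at (286,120), square to the view, and the thin one is well right of it at (394,101). The depth gives the head centre (0.486,0.186), top z 0.094 and yaw 7.7°, agreeing with the scene/side measurement. Now descend.

```bash
python3 - <<'E'
from h import *
f=load('wrist3.png');m=(f['image'].max(-1)<70).astype(np.uint8);r=np.zeros_like(m);r[85:155,258:315]=1
cs,_=cv2.findContours(m*r,0,2);c=max(cs,key=cv2.contourArea);q=cv2.minAreaRect(c);print(q,plane(f,*q[0],.094))
togo([.486,.1865,.11],Rt(7.5));togo([.486,.1865,.058],Rt(7.5))
E
```

```text
((285.5, 120.5), (39.0, 29.0), 90.0) [0.4855068  0.18653844 0.094     ]
go d [ 0.0051 -0.0564  0.1309] r [ 0.    -0.001 -0.009] |d|mm 143 deg 0.5 t 3.17
go d [ 0.0051 -0.0564  0.1829] r [ 0.    -0.001 -0.009] |d|mm 191 deg 0.5 t 3.17
```

```bash
python3 -m handwheel '[{"dx":0.005,"dy":-0.0565,"dz":0.02,"ax":0,"ay":0,"az":-0.009},{"dx":0.005,"dy":-0.0565,"dz":0.06,"ax":0,"ay":0,"az":-0.009},{"dx":0.005,"dy":-0.0565,"dz":0.1,"ax":0,"ay":0,"az":-0.009},{"dx":0.005,"dy":-0.0565,"dz":0.11,"ax":0,"ay":0,"az":-0.009},{"dx":0.005,"dy":-0.0565,"dz":0.11,"ax":0,"ay":0,"az":-0.009}]' 80
python3 - <<'E'
from h import *
for n in('scene','side','wrist'): grab(n,n+'4.png')
a=load('scene4.png')['image'][180:350,270:420];b=load('side4.png')['image'][220:360,220:400]
cv2.imwrite('pics/c4.png',np.hstack([cv2.resize(a,(353,400)),cv2.resize(b,(440,400))[:,:440]]))
togo([.486,.1865,.058],Rt(7.5))
E
```

```text
time: 3.8
tool_pos: [0.4855, 0.1869, 0.1306]
tool_rot: [0.0, 0.998, 0.065, -0.0]
contact_force: [0.3, -0.3, 1.3]
gripper_width: 0.681
go d [-0.001   0.001   0.0747] r [-0.    -0.004  0.   ] |d|mm 75 deg 0.2 t 3.95
```

View pics/c4.png

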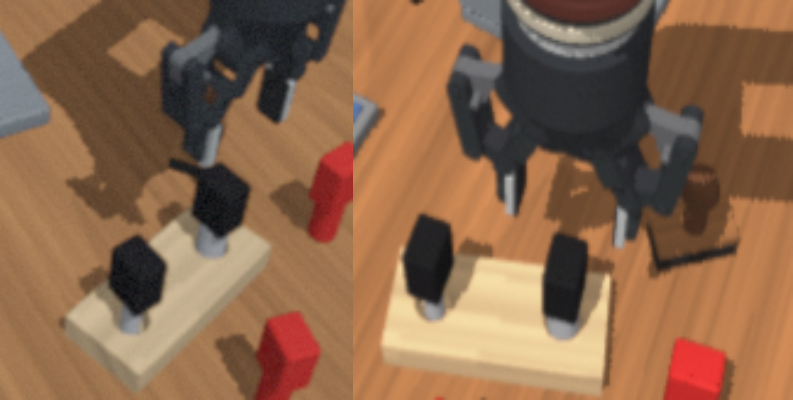

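View pics/wrist4.png

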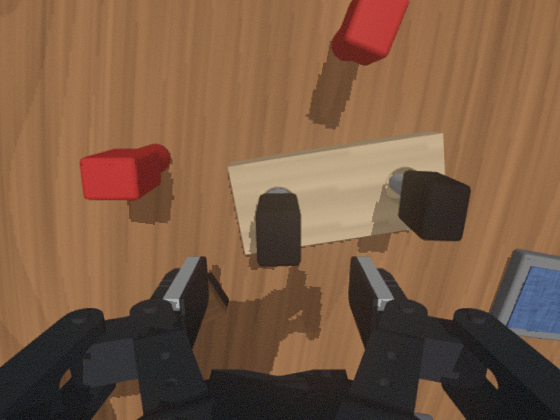

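The head is centred between the pads (wrist column 278). Fingers and stamp are clear of each other. Descend and close.

```bash
python3 -m handwheel '[{"dx":0,"dy":0,"dz":0.03,"ax":0,"ay":0,"az":0},{"dx":0,"dy":0,"dz":0.055,"ax":0,"ay":0,"az":0},{"dx":0,"dy":0,"dz":0.072,"ax":0,"ay":0,"az":0},{"dx":0,"dy":0,"dz":0.072,"ax":0,"ay":0,"az":0}]' 80
python3 -m handwheel '[{"dx":0,"dy":0,"dz":0,"ax":0,"ay":0,"az":0},{"dx":0,"dy":0,"dz":0,"ax":0,"ay":0,"az":0},{"dx":0,"dy":0,"dz":0,"ax":0,"ay":0,"az":0},{"dx":0,"dy":0,"dz":0,"ax":0,"ay":0,"az":0},{"dx":0,"dy":0,"dz":0,"ax":0,"ay":0,"az":0}]' 255
python3 -m handwheel '[{"dx":0,"dy":0,"dz":-0.02,"ax":0,"ay":0,"az":0},{"dx":0,"dy":0,"dz":-0.045,"ax":0,"ay":0,"az":0},{"dx":0,"dy":0,"dz":-0.09,"ax":0,"ay":0,"az":0},{"dx":0,"dy":0,"dz":-0.13,"ax":0,"ay":0,"az":0},{"dx":0,"dy":0,"dz":-0.13,"ax":0,"ay":0,"az":0}]' 255
python3 - <<'E'
from h import *
for n in('scene','side','wrist'): grab(n,n+'5.png')
a=load('scene5.png')['image'][100:350,250:450];b=load('side5.png')['image'][160:360,220:400]
cv2.imwrite('pics/c5.png',np.hstack([cv2.resize(a,(320,400)),cv2.resize(b,(360,400))]))
togo([.585,-.059,.2],Rt(-5.4))
E
```

```text
time: 4.45
tool_pos: [0.4845, 0.1874, 0.0578]
tool_rot: [0.0, 0.998, 0.066, -0.001]
contact_force: [-0.6, 0.2, -0.1]
gripper_width: 0.689
time: 5.08
tool_pos: [0.4861, 0.1878, 0.0599]
tool_rot: [-0.0, 0.998, 0.066, 0.001]
contact_force: [0.1, -0.6, 6.4]
gripper_width: 0.271
time: 5.7
tool_pos: [0.4867, 0.188, 0.1917]
tool_rot: [-0.001, 0.998, 0.066, 0.003]
contact_force: [-0.1, -0.1, -2.2]
gripper_width: 0.272
go d [ 0.0682  0.2575 -0.0144] r [0.001 0.004 0.226] |d|mm 267 deg 13.0 t 5.85
```

View pics/c5.png

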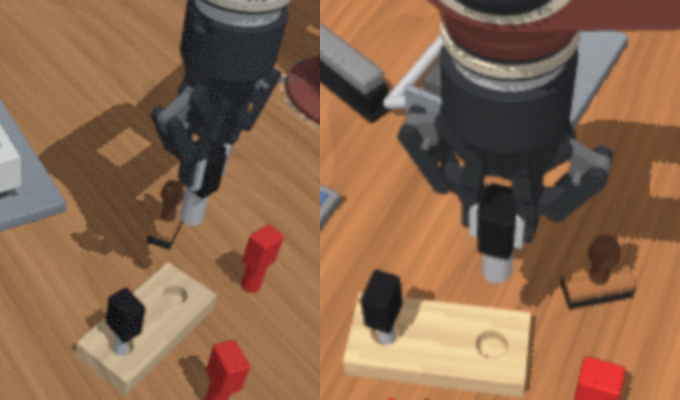

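The pin is in the hand, out of the well, with the thin one untouched. Going up and over the punch, leaning 20° (head toward the robot).

```bash
cat >> h.py <<'E'
OFF=np.array([0,.0014,.0514]); YAW=-5.4
def foot():
    P,R,s=tool(); return P+R@OFF,R,s
def gofoot(F,lean,off=OFF):
    R=Rt(YAW,lean); togo(np.array(F)-R@off,R)
PX=np.array([np.cos(np.radians(YAW)),np.sin(np.radians(YAW)),0]);PY=np.array([-PX[1],PX[0],0])
E
python3 -c "
from h import *
gofoot([.5843,-.0592,.125],20)"
```

```text
go d [0.0507 0.2523 0.0124] r [-0.039  0.351  0.224] |d|mm 258 deg 24.0 t 5.85
```

```bash
python3 -m handwheel '[{"dx":0.01,"dy":0.04,"dz":0,"ax":0,"ay":0.05,"az":0.05},{"dx":0.02,"dy":0.09,"dz":0,"ax":-0.01,"ay":0.12,"az":0.1},{"dx":0.03,"dy":0.14,"dz":0,"ax":-0.02,"ay":0.2,"az":0.15},{"dx":0.04,"dy":0.19,"dz":0,"ax":-0.03,"ay":0.28,"az":0.2},{"dx":0.05,"dy":0.22,"dz":0,"ax":-0.039,"ay":0.351,"az":0.224}]' 255
python3 -c "
from h import *
gofoot([.5843,-.0592,.125],20)"
```

```text
time: 6.48
tool_pos: [0.5619, -0.0258, 0.1848]
tool_rot: [0.008, 0.984, -0.048, 0.174]
contact_force: [0.0, 0.1, -2.5]
gripper_width: 0.273
go d [0.0035 0.0297 0.0135] r [-0.    -0.    -0.003] |d|mm 33 deg 0.2 t 6.47
```

```bash
python3 -m handwheel '[{"dx":0.003,"dy":0.015,"dz":0.008,"ax":0,"ay":0,"az":0},{"dx":0.0035,"dy":0.03,"dz":0.0135,"ax":0,"ay":0,"az":0},{"dx":0.0035,"dy":0.03,"dz":0.0135,"ax":0,"ay":0,"az":0},{"dx":0.0035,"dy":0.03,"dz":0.0135,"ax":0,"ay":0,"az":0}]' 255
python3 - <<'E'
from h import *
for n in('scene','side','wrist'): grab(n,n+'6.png')
f=load('scene6.png');g=load('side6.png')
a=f['image'][110:230,180:310];b=g['image'][110:230,255:385]
cv2.imwrite('pics/c6.png',np.hstack([cv2.resize(a,(400,369),interpolation=3),cv2.resize(b,(400,369),interpolation=3)]))
print(foot()[0],proj(f,foot()[0]),proj(g,foot()[0]))
E
```

```text
time: 6.98
tool_pos: [0.5685, -0.0539, 0.1767]
tool_rot: [0.008, 0.983, -0.046, 0.175]
contact_force: [0.2, 0.6, -1.2]
gripper_width: 0.275
[ 0.58621195 -0.05682917  0.12892557] [242.84464598 174.00396715] [307.83048483 178.37217249]
```

View pics/c6.png

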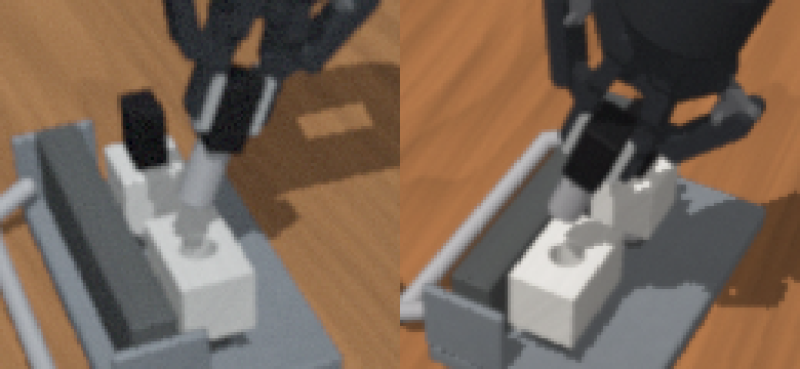

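View pics/wrist6.png

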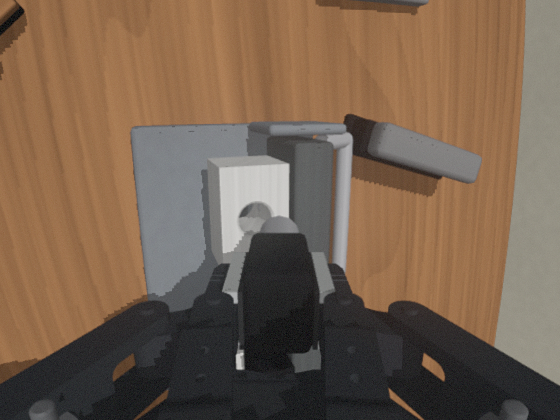

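```bash
python3 - <<'E'
from h import *
f=load('scene6.png');g=load('side6.png')
a=f['image'][150:210,215:275];b=g['image'][155:215,280:340]
cv2.imwrite('pics/c6b.png',np.hstack([cv2.resize(x,(400,400),interpolation=2) for x in (a,b)]))
np.set_printoptions(linewidth=250)
zm=f['z_map'];print(np.round(cloud(f)[160:196,243,2],3))
print(np.round(cloud(g)[165:201,308,2],3))
E
```

```text
[0.161 0.161 0.159 0.158 0.157 0.156 0.152 0.152 0.15  0.147 0.144 0.143 0.142 0.139 0.138 0.135 0.133 0.132 0.089 0.09  0.09  0.091 0.089 0.089 0.09  0.09  0.089 0.086 0.085 0.082 0.081 0.078 0.074 0.073 0.07  0.091]
[0.177 0.175 0.174 0.162 0.161 0.159 0.157 0.157 0.154 0.151 0.148 0.146 0.145 0.143 0.139 0.136 0.134 0.13  0.092 0.09  0.091 0.091 0.093 0.089 0.089 0.085 0.082 0.08  0.076 0.073 0.071 0.069 0.09  0.091 0.09  0.092]
```

View pics/c6b.png

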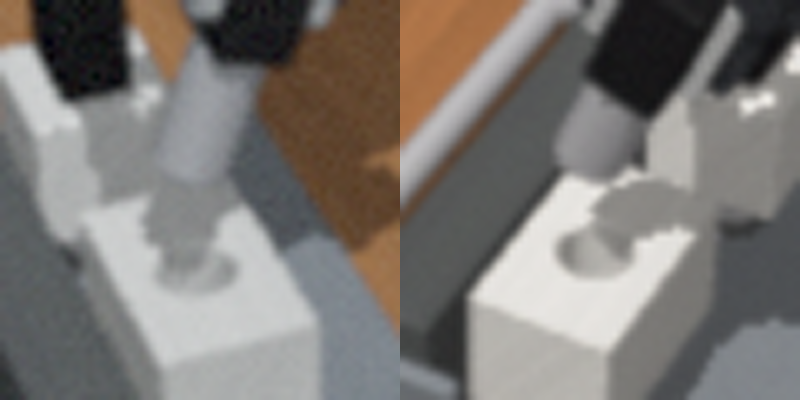

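```bash
cat > fit.py <<'E'
from h import *
from scipy.optimize import least_squares
def fitpin(F,R,P,zmin,zmax=.2):
    C=cloud(F);I=F['image'].astype(int)
    fp=P+R@OFF; ax=-R[:,2]
    rel=C-fp; t=rel@ax; d=np.linalg.norm(rel-t[...,None]*ax,axis=-1)
    m=(I.min(-1)>75)&((I.max(-1)-I.min(-1))<40)&(t>.004)&(t<.038)&(d<.018)&(C[...,2]>zmin)
    Q=(C[m]-fp)@R  # tool axes
    r=least_squares(lambda p: np.hypot(Q[:,0]-p[0]-p[2]*Q[:,2],Q[:,1]-p[1]-p[3]*Q[:,2])-.011,[0,0,0,0],loss='soft_l1',f_scale=.001)
    return r.x,m.sum(),np.abs(r.fun).mean()
if __name__=='__main__':
    P,R,s=tool()
    for n,bp in(('scene6.png',(244.5,190.7)),('side6.png',(309.4,192.8))):
        F=load(n);x,k,e=fitpin(F,R,P,.1)
        c=P+R@OFF+R@np.r_[x[:2],0]
        b=plane(F,*bp,.09); print(n,'tool off mm',np.round(x[:2]*1e3,2),'slope',np.round(x[2:],3),k,e,'foot',c,'bore',b,'foot-bore PX,PY mm',(c-b)@PX*1e3,(c-b)@PY*1e3)
E
python3 fit.py
```

```text
scene6.png tool off mm [ 0.65 -1.46] slope [ 0.019 -0.003] 203 0.0006630076989389984 foot [ 0.58695803 -0.05543627  0.12915282] bore [ 0.58546728 -0.05540842  0.09      ] foot-bore PX,PY mm 1.4867637027628366 0.11256652619197058
side6.png tool off mm [-0.02 -0.5 ] slope [-0.022 -0.014] 132 0.0005602811793218555 foot [ 0.58623787 -0.05633431  0.12891862] bore [ 0.58255793 -0.05877774  0.09      ] foot-bore PX,PY mm 3.433665468675346 2.77889863942526
```

```bash
sed -i "s/OFF=np.array.*; YAW/OFF=np.array([.0003,.0005,.0514]); YAW/" h.py; cat >> h.py <<'E'
def tv(x,y,z,lean):
    "punch-axis shift in mm -> tool axes (m)"
    w=(x*PX+y*PY+z*np.array([0,0,1]))/1e3; print('tool d',np.round(Rt(YAW,lean).T@w,5))
def rd():
    P,R,s=tool();print('t',round(float(s['time']),2),'foot',np.round(P+R@OFF,4),'pinaxis lean deg',np.round(np.degrees(np.arccos(-R[2,2])),2),'F',np.round(s['contact_force'],1),'M',np.round(s['ft_torque'],2))
E
python3 -c "
from h import *
rd();tv(-1.5,-1.4,-20,20);tv(-1.5,-1.4,-33,20)"
```

```text
t 7.12 foot [ 0.5866 -0.056   0.129 ] pinaxis lean deg 20.21 F [ 0.3  0.2 -1.8] M [ 0.02  0.25 -0.  ]
tool d [-0.00825  0.0014   0.01828]
tool d [-0.0127  0.0014  0.0305]
```

```bash
python3 -m handwheel '[{"dx":-0.004,"dy":0.0014,"dz":0.009,"ax":0,"ay":0,"az":0},{"dx":-0.0083,"dy":0.0014,"dz":0.018,"ax":0,"ay":0,"az":0},{"dx":-0.0127,"dy":0.0014,"dz":0.0305,"ax":0,"ay":0,"az":0},{"dx":-0.0127,"dy":0.0014,"dz":0.0305,"ax":0,"ay":0,"az":0},{"dx":-0.0127,"dy":0.0014,"dz":0.0305,"ax":0,"ay":0,"az":0}]' 255
python3 - <<'E'
from h import *
for n in('scene','side','wrist'): grab(n,n+'7.png')
rd()
f=load('scene7.png');g=load('side7.png')
a=f['image'][155:205,220:270];b=g['image'][160:210,285:335]
cv2.imwrite('pics/c7.png',np.hstack([cv2.resize(x,(400,400),interpolation=2) for x in (a,b)]))
E
```

```text
time: 7.75
tool_pos: [0.5669, -0.0558, 0.1436]
tool_rot: [0.008, 0.983, -0.046, 0.175]
contact_force: [0.2, 0.1, -2.6]
gripper_width: 0.272
t 7.9 foot [ 0.5852 -0.0581  0.0962] pinaxis lean deg 20.24 F [ 0.3 -0.7 -1.8] M [ 0.05  0.31 -0.03]
```

View pics/c7.png

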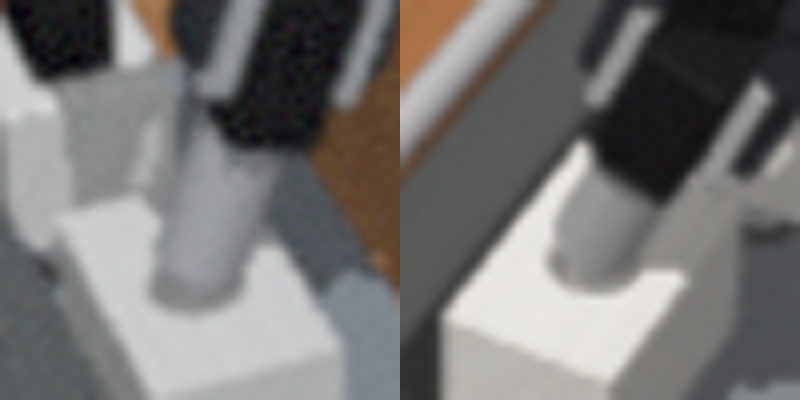

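View pics/wrist7.png

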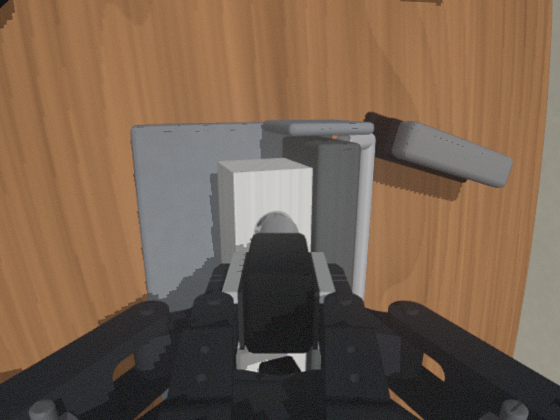

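The pin foot sits right over the bore in both crops. Lower in small steps, watching the force.

```bash
python3 -m handwheel '[{"dx":-0.0005,"dy":0,"dz":0.0014,"ax":0,"ay":0,"az":0},{"dx":-0.001,"dy":0,"dz":0.0028,"ax":0,"ay":0,"az":0},{"dx":-0.001,"dy":0,"dz":0.0028,"ax":0,"ay":0,"az":0}]' 255
python3 -c "
from h import *
rd()"
python3 -m handwheel '[{"dx":-0.0003,"dy":0,"dz":0.0009,"ax":0,"ay":0,"az":0},{"dx":-0.0003,"dy":0,"dz":0.0009,"ax":0,"ay":0,"az":0}]' 255
python3 -c "
from h import *
rd()"
python3 -m handwheel '[{"dx":-0.0003,"dy":0,"dz":0.0009,"ax":0,"ay":0,"az":0},{"dx":-0.0003,"dy":0,"dz":0.0009,"ax":0,"ay":0,"az":0}]' 255
python3 -c "
from h import *
rd()"
```

```text
time: 8.28
tool_pos: [0.5668, -0.0557, 0.1406]
tool_rot: [0.008, 0.983, -0.046, 0.175]
contact_force: [0.0, 0.7, -2.5]
gripper_width: 0.268
t 8.28 foot [ 0.5847 -0.0579  0.0924] pinaxis lean deg 20.17 F [ 0.   0.7 -2.5] M [0.07 0.29 0.04]
time: 8.52
tool_pos: [0.5669, -0.0558, 0.1397]
tool_rot: [0.008, 0.983, -0.046, 0.175]
contact_force: [-0.0, 0.4, -1.9]
gripper_width: 0.273
t 8.53 foot [ 0.5848 -0.0579  0.0916] pinaxis lean deg 20.18 F [-0.   0.4 -1.9] M [0.03 0.3  0.02]
time: 8.78
tool_pos: [0.5671, -0.0559, 0.139]
tool_rot: [0.008, 0.983, -0.046, 0.175]
contact_force: [0.7, 0.0, -2.1]
gripper_width: 0.269
t 8.78 foot [ 0.585  -0.058   0.0909] pinaxis lean deg 20.21 F [ 0.7  0.  -2.1] M [-0.02  0.23 -0.03]
```

```bash
python3 -m handwheel '[{"dx":-0.0003,"dy":0,"dz":0.0009,"ax":0,"ay":0,"az":0},{"dx":-0.0003,"dy":0,"dz":0.0009,"ax":0,"ay":0,"az":0}]' 255
python3 -c "
from h import *
rd()"
python3 -m handwheel '[{"dx":-0.0003,"dy":0,"dz":0.0009,"ax":0,"ay":0,"az":0},{"dx":-0.0003,"dy":0,"dz":0.0009,"ax":0,"ay":0,"az":0}]' 255
python3 - <<'E'
from h import *
rd()
for n in('scene','side'): grab(n,n+'8.png')
f=load('scene8.png');g=load('side8.png')
a=f['image'][155:205,220:270];b=g['image'][160:210,285:335]
cv2.imwrite('pics/c8.png',np.hstack([cv2.resize(x,(400,400),interpolation=2) for x in (a,b)]))
E
```

```text
time: 9.02
tool_pos: [0.5673, -0.056, 0.1382]
tool_rot: [0.008, 0.983, -0.046, 0.175]
contact_force: [-0.1, -0.5, -1.8]
gripper_width: 0.275
t 9.03 foot [ 0.5852 -0.0581  0.0901] pinaxis lean deg 20.23 F [-0.1 -0.5 -1.8] M [-0.18  0.1  -0.09]
time: 9.28
tool_pos: [0.5674, -0.056, 0.1374]
tool_rot: [0.008, 0.983, -0.046, 0.176]
contact_force: [0.0, -0.8, -0.7]
gripper_width: 0.27
t 9.28 foot [ 0.5854 -0.0582  0.0893] pinaxis lean deg 20.25 F [ 0.  -0.8 -0.7] M [-0.28 -0.03 -0.14]
```

View pics/c8.png

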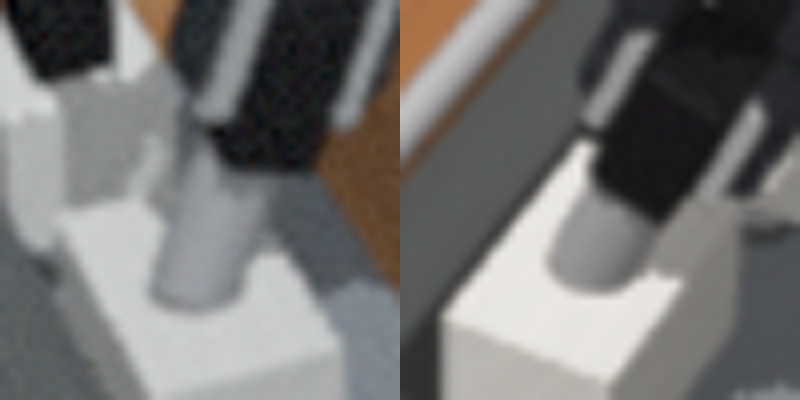

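Moment change (−0.3,−0.3) with a small force: a light touch at the +y/−x wall inside the mouth, so I'll shift slightly −y and +x.

```bash
python3 -m handwheel '[{"dx":0.0005,"dy":0.0007,"dz":0.0002,"ax":0,"ay":0,"az":0},{"dx":0.0005,"dy":0.0007,"dz":0.0002,"ax":0,"ay":0,"az":0}]' 255
python3 -c "
from h import *
rd()"
python3 -m handwheel '[{"dx":0.0,"dy":0.0007,"dz":0.0,"ax":0,"ay":0,"az":0},{"dx":0.0,"dy":0.0007,"dz":0.0,"ax":0,"ay":0,"az":0}]' 255
python3 -c "
from h import *
rd()"
```

```text
time: 9.62
tool_pos: [0.5674, -0.0565, 0.1368]
tool_rot: [0.008, 0.983, -0.046, 0.175]
contact_force: [1.2, 0.3, -0.8]
gripper_width: 0.27
t 9.62 foot [ 0.5853 -0.0586  0.0887] pinaxis lean deg 20.16 F [ 1.2  0.3 -0.8] M [-0.04  0.14 -0.01]
time: 9.88
tool_pos: [0.5673, -0.0571, 0.1367]
tool_rot: [0.008, 0.983, -0.046, 0.175]
contact_force: [1.0, 0.3, -2.7]
gripper_width: 0.272
t 9.88 foot [ 0.5851 -0.0592  0.0885] pinaxis lean deg 20.15 F [ 1.   0.3 -2.7] M [ 0.06  0.17 -0.01]
```

```bash
for i in 1; do python3 -m handwheel '[{"dx":0.0,"dy":0.0007,"dz":0.0,"ax":0,"ay":0,"az":0},{"dx":0.0,"dy":0.0007,"dz":0.0,"ax":0,"ay":0,"az":0}]' 255 >/dev/null
python3 -c "
from h import *
rd()"
done
python3 -m handwheel '[{"dx":0.0,"dy":0.0007,"dz":0.0,"ax":0,"ay":0,"az":0},{"dx":0.0,"dy":0.0007,"dz":0.0,"ax":0,"ay":0,"az":0}]' 255 >/dev/null
python3 -c "
from h import *
rd()"
```

```text
t 10.12 foot [ 0.5851 -0.0599  0.0886] pinaxis lean deg 20.16 F [-0.1  1.  -3.2] M [0.15 0.24 0.01]
t 10.38 foot [ 0.5852 -0.0604  0.0887] pinaxis lean deg 20.17 F [ 0.1  2.2 -2.8] M [0.61 0.2  0.18]
```

The other wall is felt at y≈−0.0600 and the first at ≈−0.0580, so the bore centre is at y≈−0.0590. Go back to the middle and straighten about the foot in steps.

```bash
python3 -m handwheel '[{"dx":0.0,"dy":-0.0013,"dz":0.0,"ax":0,"ay":0,"az":0},{"dx":0.0,"dy":-0.0013,"dz":0.0,"ax":0,"ay":0,"az":0}]' 255 >/dev/null
python3 -c "
from h import *
rd()"
python3 -m handwheel '[{"dx":0.0031,"dy":0,"dz":0.0001,"ax":0,"ay":-0.06,"az":0},{"dx":0.0031,"dy":0,"dz":0.0001,"ax":0,"ay":-0.06,"az":0}]' 255 >/dev/null
python3 -c "
from h import *
rd()"
python3 -m handwheel '[{"dx":0.0031,"dy":0,"dz":0.0001,"ax":0,"ay":-0.06,"az":0},{"dx":0.0031,"dy":0,"dz":0.0001,"ax":0,"ay":-0.06,"az":0}]' 255 >/dev/null
python3 -c "
from h import *
rd()"
```

```text
t 10.62 foot [ 0.5853 -0.0597  0.0889] pinaxis lean deg 20.18 F [ 0.3  0.1 -2.8] M [ 0.04  0.35 -0.04]
t 10.88 foot [ 0.5865 -0.06    0.0897] pinaxis lean deg 16.85 F [-0.1 -0.5 -1.9] M [0.02 0.29 0.02]
t 11.12 foot [ 0.5861 -0.0598  0.0891] pinaxis lean deg 13.4 F [-1.4  0.3 -1.4] M [-0.01  0.16 -0.06]
```

```bash
python3 -m handwheel '[{"dx":0,"dy":0,"dz":0,"ax":0,"ay":0,"az":0},{"dx":0,"dy":0,"dz":0,"ax":0,"ay":0,"az":0}]' 255 >/dev/null
python3 -c "
from h import *
rd()"
python3 -m handwheel '[{"dx":-0.0009,"dy":-0.0003,"dz":-0.0003,"ax":0,"ay":0,"az":0},{"dx":-0.0009,"dy":-0.0003,"dz":-0.0003,"ax":0,"ay":0,"az":0}]' 255 >/dev/null
python3 -c "
from h import *
rd()"
```

```text
t 11.38 foot [ 0.5848 -0.0594  0.0883] pinaxis lean deg 13.3 F [-0.4  0.1 -2.5] M [ 0.03  0.24 -0.03]
t 11.62 foot [ 0.5845 -0.0591  0.089 ] pinaxis lean deg 13.34 F [-0.1 -0.6 -2.3] M [ 0.04  0.12 -0.03]
```

```bash
python3 -m handwheel '[{"dx":0.0036,"dy":0,"dz":0.0001,"ax":0,"ay":-0.06,"az":0},{"dx":0.0036,"dy":0,"dz":0.0001,"ax":0,"ay":-0.06,"az":0},{"dx":0.0036,"dy":0,"dz":0.0001,"ax":0,"ay":-0.06,"az":0},{"dx":0.0036,"dy":0,"dz":0.0001,"ax":0,"ay":-0.06,"az":0}]' 255 >/dev/null
python3 -c "
from h import *
rd()"
python3 -m handwheel '[{"dx":0.0031,"dy":0,"dz":0.0001,"ax":0,"ay":-0.06,"az":0},{"dx":0.0031,"dy":0,"dz":0.0001,"ax":0,"ay":-0.06,"az":0},{"dx":0.0031,"dy":0,"dz":0.0001,"ax":0,"ay":-0.06,"az":0},{"dx":0.0031,"dy":0,"dz":0.0001,"ax":0,"ay":-0.06,"az":0}]' 255 >/dev/null
python3 -c "
from h import *
rd()"
```

```text
t 12.12 foot [ 0.5845 -0.059   0.0886] pinaxis lean deg 9.86 F [-1.1  0.1 -2.2] M [ 0.02  0.17 -0.04]
t 12.62 foot [ 0.5845 -0.059   0.0887] pinaxis lean deg 6.43 F [-0.7 -0.2 -1.7] M [0.06 0.1  0.03]
```

```bash
python3 -m handwheel '[{"dx":0.0029,"dy":0,"dz":0.0001,"ax":0,"ay":-0.056,"az":0},{"dx":0.0029,"dy":0,"dz":0.0001,"ax":0,"ay":-0.056,"az":0},{"dx":0.0029,"dy":0,"dz":0.0001,"ax":0,"ay":-0.056,"az":0},{"dx":0.0029,"dy":0,"dz":0.0001,"ax":0,"ay":-0.056,"az":0}]' 255 >/dev/null
python3 -c "
from h import *
rd()"
python3 -m handwheel '[{"dx":0.0029,"dy":0,"dz":0.0001,"ax":0,"ay":-0.056,"az":0},{"dx":0.0029,"dy":0,"dz":0.0001,"ax":0,"ay":-0.056,"az":0},{"dx":0.0029,"dy":0,"dz":0.0001,"ax":0,"ay":-0.056,"az":0},{"dx":0.0029,"dy":0,"dz":0.0001,"ax":0,"ay":-0.056,"az":0}]' 255 >/dev/null
python3 - <<'E'
from h import *
rd();print(tool()[1].round(4))
for n in('scene','side'): grab(n,n+'9.png')
f=load('scene9.png');g=load('side9.png')
a=f['image'][155:205,220:270];b=g['image'][160:210,285:335]
cv2.imwrite('pics/c9.png',np.hstack([cv2.resize(x,(400,400),interpolation=2) for x in (a,b)]))
E
```

```text
t 13.12 foot [ 0.5846 -0.0591  0.0887] pinaxis lean deg 3.23 F [ 0.7  0.6 -1.6] M [0.01 0.01 0.02]
t 13.62 foot [ 0.5847 -0.0591  0.0888] pinaxis lean deg 0.06 F [-0.4  1.1 -2.4] M [-0.05 -0.02  0.02]
[[ 9.956e-01 -9.410e-02  6.000e-04]
 [-9.410e-02 -9.956e-01  9.000e-04]
 [ 5.000e-04 -9.000e-04 -1.000e+00]]
```

View pics/c9.png

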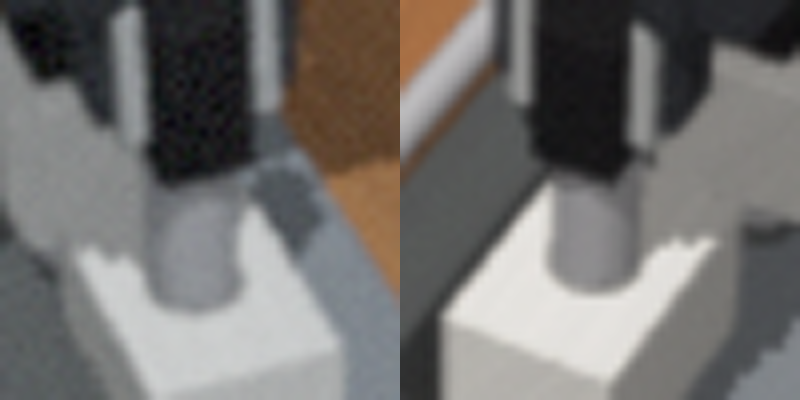

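The pin stands upright on the bore, with its foot about 1 mm below the mouth and no side load. Descend 1 mm at a time.

```bash
python3 -m handwheel '[{"dx":0,"dy":0,"dz":0.001,"ax":0,"ay":0,"az":0},{"dx":0,"dy":0,"dz":0.001,"ax":0,"ay":0,"az":0},{"dx":0,"dy":0,"dz":0.001,"ax":0,"ay":0,"az":0}]' 255 >/dev/null
python3 -c "
from h import *
rd()"
python3 -m handwheel '[{"dx":0,"dy":0,"dz":0.001,"ax":0,"ay":0,"az":0},{"dx":0,"dy":0,"dz":0.001,"ax":0,"ay":0,"az":0},{"dx":0,"dy":0,"dz":0.001,"ax":0,"ay":0,"az":0}]' 255 >/dev/null
python3 -c "
from h import *
rd()"
```

```text
t 14.1 foot [ 0.585  -0.0592  0.0879] pinaxis lean deg 0.05 F [-0.3 -0.3 -2. ] M [-0.03  0.13  0.  ]
t 14.47 foot [ 0.585  -0.0592  0.0868] pinaxis lean deg 0.05 F [-0.4  0.2 -2.4] M [0.01 0.12 0.03]
```

```bash
python3 -m handwheel '[{"dx":0,"dy":0,"dz":0.001,"ax":0,"ay":0,"az":0},{"dx":0,"dy":0,"dz":0.0015,"ax":0,"ay":0,"az":0},{"dx":0,"dy":0,"dz":0.0015,"ax":0,"ay":0,"az":0}]' 255 >/dev/null
python3 -c "
from h import *
rd()"
python3 -m handwheel '[{"dx":0,"dy":0,"dz":0.001,"ax":0,"ay":0,"az":0},{"dx":0,"dy":0,"dz":0.002,"ax":0,"ay":0,"az":0},{"dx":0,"dy":0,"dz":0.002,"ax":0,"ay":0,"az":0}]' 255 >/dev/null
python3 -c "
from h import *
rd()"
python3 -m handwheel '[{"dx":0,"dy":0,"dz":0.001,"ax":0,"ay":0,"az":0},{"dx":0,"dy":0,"dz":0.002,"ax":0,"ay":0,"az":0},{"dx":0,"dy":0,"dz":0.002,"ax":0,"ay":0,"az":0}]' 255 >/dev/null
python3 -c "
from h import *
rd()"
```

```text
t 14.85 foot [ 0.585  -0.0592  0.0854] pinaxis lean deg 0.05 F [-1.7 -0.1 -2.1] M [-0.02  0.21  0.03]
t 15.22 foot [ 0.585  -0.0592  0.0832] pinaxis lean deg 0.05 F [-0.8 -0.2 -2.1] M [-0.04  0.31  0.04]
t 15.6 foot [ 0.585  -0.0592  0.0813] pinaxis lean deg 0.05 F [-1.9 -0.8 -0.9] M [-0.12  0.4   0.02]
```

Slight push from the +x wall, so I'll ease −x 0.4 mm and go on.

```bash
python3 -m handwheel '[{"dx":-0.0004,"dy":0.0001,"dz":0,"ax":0,"ay":0,"az":0},{"dx":-0.0004,"dy":0.0001,"dz":0.001,"ax":0,"ay":0,"az":0},{"dx":-0.0004,"dy":0.0001,"dz":0.001,"ax":0,"ay":0,"az":0}]' 255 >/dev/null
python3 -c "
from h import *
rd()"
python3 -m handwheel '[{"dx":0,"dy":0,"dz":0.0015,"ax":0,"ay":0,"az":0},{"dx":0,"dy":0,"dz":0.003,"ax":0,"ay":0,"az":0},{"dx":0,"dy":0,"dz":0.003,"ax":0,"ay":0,"az":0}]' 255 >/dev/null
python3 -c "
from h import *
rd()"
python3 -m handwheel '[{"dx":0,"dy":0,"dz":0.0015,"ax":0,"ay":0,"az":0},{"dx":0,"dy":0,"dz":0.003,"ax":0,"ay":0,"az":0},{"dx":0,"dy":0,"dz":0.003,"ax":0,"ay":0,"az":0}]' 255 >/dev/null
python3 -c "
from h import *
rd()"
```

```text
t 15.97 foot [ 0.5849 -0.0592  0.0804] pinaxis lean deg 0.08 F [-0.2  0.7 -2.4] M [-0.06  0.05 -0.04]
t 16.35 foot [ 0.5847 -0.0592  0.0772] pinaxis lean deg 0.06 F [-0.5 -0.4 -2.5] M [0.02 0.01 0.01]
t 16.73 foot [ 0.5846 -0.0592  0.0742] pinaxis lean deg 0.05 F [-1.   0.4 -1.6] M [-0.03 -0.01  0.04]
```

```bash
python3 -m handwheel '[{"dx":0,"dy":0,"dz":0.0015,"ax":0,"ay":0,"az":0},{"dx":0,"dy":0,"dz":0.003,"ax":0,"ay":0,"az":0},{"dx":0,"dy":0,"dz":0.004,"ax":0,"ay":0,"az":0},{"dx":0,"dy":0,"dz":0.004,"ax":0,"ay":0,"az":0}]' 255 >/dev/null
python3 -c "
from h import *
rd()"
python3 -m handwheel '[{"dx":0,"dy":0,"dz":0.001,"ax":0,"ay":0,"az":0},{"dx":0,"dy":0,"dz":0.002,"ax":0,"ay":0,"az":0},{"dx":0,"dy":0,"dz":0.003,"ax":0,"ay":0,"az":0},{"dx":0,"dy":0,"dz":0.003,"ax":0,"ay":0,"az":0}]' 255 >/dev/null
python3 -c "
from h import *
rd()"
python3 -m handwheel '[{"dx":0,"dy":0,"dz":0.001,"ax":0,"ay":0,"az":0},{"dx":0,"dy":0,"dz":0.002,"ax":0,"ay":0,"az":0},{"dx":0,"dy":0,"dz":0.002,"ax":0,"ay":0,"az":0}]' 255 >/dev/null
python3 -c "
from h import *
rd()"
```

```text
t 17.23 foot [ 0.5846 -0.0592  0.0703] pinaxis lean deg 0.05 F [-0.3 -0.1 -2.4] M [-0.    0.01 -0.01]
t 17.73 foot [ 0.5846 -0.0592  0.0673] pinaxis lean deg 0.05 F [ 0.9  0.4 -1.7] M [-0.04  0.05  0.01]
t 18.1 foot [ 0.5846 -0.0592  0.0653] pinaxis lean deg 0.05 F [-0.2 -0.3 -3. ] M [ 0.04  0.01 -0.01]
```

Depth 24.7 mm; the ball comes next. 1 mm steps.

```bash
python3 -m handwheel '[{"dx":0,"dy":0,"dz":0.001,"ax":0,"ay":0,"az":0},{"dx":0,"dy":0,"dz":0.002,"ax":0,"ay":0,"az":0},{"dx":0,"dy":0,"dz":0.002,"ax":0,"ay":0,"az":0}]' 255 >/dev/null
python3 -c "
from h import *
rd()"
python3 -m handwheel '[{"dx":0,"dy":0,"dz":0.001,"ax":0,"ay":0,"az":0},{"dx":0,"dy":0,"dz":0.001,"ax":0,"ay":0,"az":0}]' 255 >/dev/null
python3 -c "
from h import *
rd()"
python3 -m handwheel '[{"dx":0,"dy":0,"dz":0.001,"ax":0,"ay":0,"az":0},{"dx":0,"dy":0,"dz":0.001,"ax":0,"ay":0,"az":0}]' 255 >/dev/null
python3 -c "
from h import *
rd()"
python3 -m handwheel '[{"dx":0,"dy":0,"dz":0.001,"ax":0,"ay":0,"az":0},{"dx":0,"dy":0,"dz":0.001,"ax":0,"ay":0,"az":0}]' 255 >/dev/null
python3 -c "
from h import *
rd()"
```

```text
t 18.48 foot [ 0.5846 -0.0592  0.0633] pinaxis lean deg 0.05 F [ 0.6  0.1 -1.3] M [-0.01  0.   -0.01]
t 18.73 foot [ 0.5847 -0.0592  0.0624] pinaxis lean deg 0.05 F [ 0.3  0.4 -2.3] M [ 0.02  0.02 -0.02]
t 18.98 foot [ 0.5846 -0.0592  0.0614] pinaxis lean deg 0.05 F [-0.5  0.1 -1.5] M [-0.    0.14  0.01]
t 19.23 foot [ 0.5844 -0.0592  0.0603] pinaxis lean deg 0.05 F [-2.3  0.6 -1.1] M [-0.08  0.31 -0.  ]
```

```bash
python3 -m handwheel '[{"dx":0,"dy":0,"dz":0.001,"ax":0,"ay":0,"az":0},{"dx":0,"dy":0,"dz":0.001,"ax":0,"ay":0,"az":0}]' 255 >/dev/null
python3 -c "
from h import *
rd()"
python3 -m handwheel '[{"dx":0,"dy":0,"dz":0.001,"ax":0,"ay":0,"az":0},{"dx":0,"dy":0,"dz":0.001,"ax":0,"ay":0,"az":0}]' 255 >/dev/null
python3 -c "
from h import *
rd()"
python3 -m handwheel '[{"dx":0,"dy":0,"dz":0.001,"ax":0,"ay":0,"az":0},{"dx":0,"dy":0,"dz":0.001,"ax":0,"ay":0,"az":0}]' 255 >/dev/null
python3 -c "
from h import *
rd()"
```

```text
t 19.48 foot [ 0.5842 -0.0592  0.0591] pinaxis lean deg 0.07 F [-2.4 -0.5  0.2] M [-0.09  0.62  0.02]
t 19.73 foot [ 0.5842 -0.0592  0.0582] pinaxis lean deg 0.07 F [-3.8 -0.7  0.4] M [-0.11  0.89 -0.03]
t 19.98 foot [ 0.5842 -0.0591  0.0573] pinaxis lean deg 0.07 F [-4.6  0.9  1.7] M [-0.01  1.1  -0.01]
```

```bash
python3 -m handwheel '[{"dx":0,"dy":0,"dz":0.001,"ax":0,"ay":0,"az":0},{"dx":0,"dy":0,"dz":0.002,"ax":0,"ay":0,"az":0},{"dx":0,"dy":0,"dz":0.002,"ax":0,"ay":0,"az":0}]' 255 >/dev/null
python3 -c "
from h import *
rd()"
python3 -m handwheel '[{"dx":0,"dy":0,"dz":0.001,"ax":0,"ay":0,"az":0},{"dx":0,"dy":0,"dz":0.002,"ax":0,"ay":0,"az":0},{"dx":0,"dy":0,"dz":0.002,"ax":0,"ay":0,"az":0}]' 255 >/dev/null
python3 -c "
from h import *
rd()"
python3 -m handwheel '[{"dx":0,"dy":0,"dz":0.001,"ax":0,"ay":0,"az":0},{"dx":0,"dy":0,"dz":0.002,"ax":0,"ay":0,"az":0},{"dx":0,"dy":0,"dz":0.002,"ax":0,"ay":0,"az":0}]' 255 >/dev/null
python3 -c "
from h import *
rd()"
```

```text
t 20.35 foot [ 0.5843 -0.0591  0.0556] pinaxis lean deg 0.07 F [-5.1 -0.9  2.4] M [ 0.05  1.29 -0.  ]
t 20.73 foot [ 0.5843 -0.0591  0.0533] pinaxis lean deg 0.07 F [-5.3  0.3  0.9] M [ 0.02  1.14 -0.04]
t 21.1 foot [ 0.5843 -0.0591  0.0513] pinaxis lean deg 0.07 F [-5.  -0.6  1.6] M [0.08 1.11 0.04]
```

```bash
python3 -m handwheel '[{"dx":0,"dy":0,"dz":0.001,"ax":0,"ay":0,"az":0},{"dx":0,"dy":0,"dz":0.0015,"ax":0,"ay":0,"az":0},{"dx":0,"dy":0,"dz":0.0015,"ax":0,"ay":0,"az":0}]' 255 >/dev/null
python3 -c "
from h import *
rd()"
python3 -m handwheel '[{"dx":0,"dy":0,"dz":0.0007,"ax":0,"ay":0,"az":0},{"dx":0,"dy":0,"dz":0.0007,"ax":0,"ay":0,"az":0}]' 255 >/dev/null
python3 -c "
from h import *
rd()"
python3 -m handwheel '[{"dx":0,"dy":0,"dz":0.0005,"ax":0,"ay":0,"az":0},{"dx":0,"dy":0,"dz":0.0005,"ax":0,"ay":0,"az":0}]' 255 >/dev/null
python3 -c "
from h import *
rd()"
```

```text
t 21.48 foot [ 0.5843 -0.0591  0.0501] pinaxis lean deg 0.07 F [-5.6  0.5  3.2] M [ 0.09  1.3  -0.01]
t 21.73 foot [ 0.5843 -0.0591  0.0492] pinaxis lean deg 0.07 F [-5.8  0.1  1.7] M [-0.01  1.13 -0.02]
t 21.98 foot [ 0.5843 -0.0591  0.0487] pinaxis lean deg 0.07 F [-5.4  0.5  2.3] M [0.08 1.17 0.01]
```

```bash
python3 -m handwheel '[{"dx":0,"dy":0,"dz":0.0005,"ax":0,"ay":0,"az":0},{"dx":0,"dy":0,"dz":0.0005,"ax":0,"ay":0,"az":0}]' 255 >/dev/null
python3 -c "
from h import *
rd()"
python3 -m handwheel '[{"dx":0,"dy":0,"dz":0.0005,"ax":0,"ay":0,"az":0},{"dx":0,"dy":0,"dz":0.0005,"ax":0,"ay":0,"az":0}]' 255 >/dev/null
python3 -c "
from h import *
rd()"
```

```text
t 22.23 foot [ 0.5843 -0.0591  0.0485] pinaxis lean deg 0.07 F [-6.6 -0.2  3.3] M [ 0.1   1.35 -0.  ]
t 22.48 foot [ 0.5843 -0.0591  0.0485] pinaxis lean deg 0.08 F [-6.9  0.8  5.6] M [ 0.13  1.6  -0.03]
```

```bash
python3 -m handwheel '[{"dx":0,"dy":0,"dz":0.0006,"ax":0,"ay":0,"az":0},{"dx":0,"dy":0,"dz":0.0006,"ax":0,"ay":0,"az":0},{"dx":0,"dy":0,"dz":0.0006,"ax":0,"ay":0,"az":0}]' 255 >/dev/null
python3 - <<'E'
from h import *
rd()
for n in('scene','side'): grab(n,n+'10.png')
f=load('scene10.png');g=load('side10.png')
a=f['image'][155:205,220:270];b=g['image'][160:210,285:335]
cv2.imwrite('pics/c10.png',np.hstack([cv2.resize(x,(400,400),interpolation=2) for x in (a,b)]))
E
```

```text
t 22.85 foot [ 0.5843 -0.0591  0.0485] pinaxis lean deg 0.08 F [-8.2  0.5  8.2] M [ 0.2   1.84 -0.01]
```

View pics/c10.png

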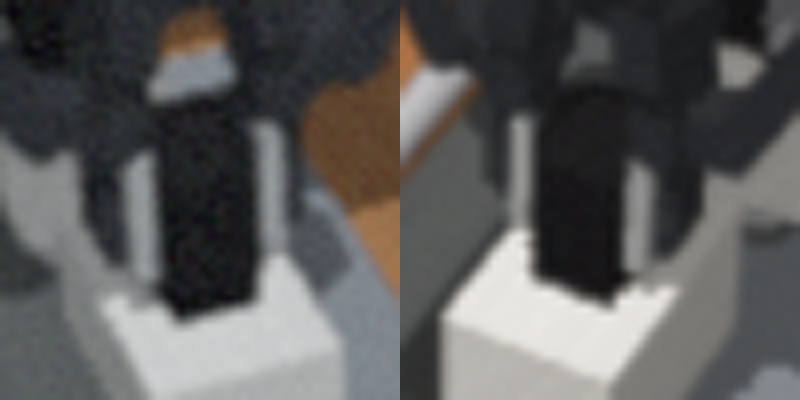

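Stalled at depth 41.5 mm with the force rising (8 N): no shank shows in either crop and the block's underside is on the guide. Release and rise.

```bash
python3 -m handwheel '[{"dx":0,"dy":0,"dz":0,"ax":0,"ay":0,"az":0},{"dx":0,"dy":0,"dz":0,"ax":0,"ay":0,"az":0},{"dx":0,"dy":0,"dz":0,"ax":0,"ay":0,"az":0},{"dx":0,"dy":0,"dz":0,"ax":0,"ay":0,"az":0}]' 90
python3 -m handwheel '[{"dx":0,"dy":0,"dz":-0.01,"ax":0,"ay":0,"az":0},{"dx":0,"dy":0,"dz":-0.03,"ax":0,"ay":0,"az":0},{"dx":0,"dy":0,"dz":-0.08,"ax":0,"ay":0,"az":0},{"dx":0,"dy":0.03,"dz":-0.12,"ax":0,"ay":0,"az":0},{"dx":0,"dy":0.065,"dz":-0.12,"ax":0,"ay":0,"az":0}]' 90
python3 -m handwheel '[{"dx":0,"dy":0,"dz":0,"ax":0,"ay":0,"az":0},{"dx":0,"dy":0,"dz":0,"ax":0,"ay":0,"az":0},{"dx":0,"dy":0,"dz":0,"ax":0,"ay":0,"az":0}]' 90
python3 - <<'E'
from h import *
rd()
for n in('scene','side','wrist'): 
    f=grab(n,n+'11.png');C=cloud(f)
    b=np.array([.5845,-.0592]);m=(f['image'].max(-1)<75)&(np.hypot(C[...,0]-b[0],C[...,1]-b[1])<.03)&(C[...,2]>.127)&(C[...,2]<.15)
    Q=C[m];print(n,len(Q),np.median(Q[:,2]) if len(Q) else '',cv2.minAreaRect((Q[:,:2]*1000).astype(np.float32)) if len(Q) else '')
f=load('scene11.png');g=load('side11.png')
a=f['image'][130:230,180:280];b=g['image'][120:220,260:360]
cv2.imwrite('pics/c11.png',np.hstack([cv2.resize(x,(400,400),interpolation=2) for x in (a,b)]))
E
```

```text
time: 23.45
tool_pos: [0.5847, -0.0587, 0.0985]
tool_rot: [-0.0, 0.999, -0.047, 0.0]
contact_force: [0.2, 0.1, -0.6]
gripper_width: 0.647
time: 24.08
tool_pos: [0.5812, -0.1247, 0.2263]
tool_rot: [0.001, 0.999, -0.046, 0.006]
contact_force: [1.0, 0.9, -0.6]
gripper_width: 0.646
time: 24.45
tool_pos: [0.5782, -0.1227, 0.2183]
tool_rot: [-0.001, 0.999, -0.047, -0.0]
contact_force: [-0.5, -0.4, 0.5]
gripper_width: 0.642
t 24.45 foot [ 0.5784 -0.1231  0.1669] pinaxis lean deg 0.07 F [-0.5 -0.4  0.5] M [0.03 0.02 0.03]
scene 154 0.13355521239279336 ((586.2977294921875, -55.333038330078125), (29.515148162841797, 21.929006576538086), 86.0908432006836)
side 182 0.13413405201525996 ((583.6690673828125, -58.254615783691406), (32.81568145751953, 24.06521987915039), 84.29605865478516)
wrist 1896 0.13456610987531728 ((583.1784057617188, -60.3513298034668), (30.53127098083496, 22.22182273864746), 84.6368408203125)
```

View pics/c11.png

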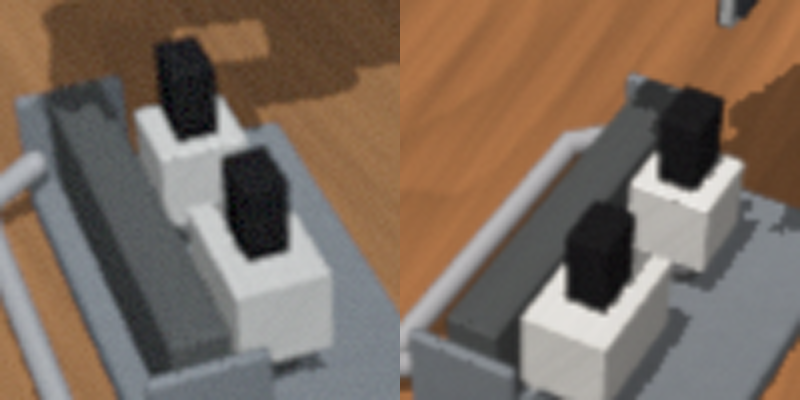

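View pics/scene11.png

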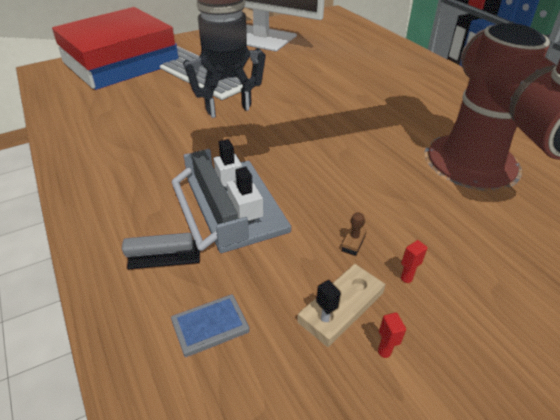

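The pin stands on the guide at the same height as the fitted one (top 0.134 m in all three views), upright and released. The robot is clear and the bystanders are unmoved. Handing in.

```bash
python3 -c "
from plant import manip
print(manip.job_done())"
```

```text
the job is handed in; nothing more can be done
None
```

I fitted the thick pin in the empty guide of the punch, let go of it, and handed the job in at about 24.5 s of the 64 s.

**How it went:** I brought the pin in leaning 20° with its lower edge in the mouth. I felt both side walls lightly to find the bore's centre along y, straightened the pin about its foot, and pressed it past the sprung ball. The force readings I took stayed at or below about 8 N on each axis.

**Last checks:**
- **Seating:** all three cameras put the top of the head at 0.1336–0.1346 m, against an expected 0.134 m. The arm's own reading put the foot 41.5 mm deep when it stopped moving.
- **Upright:** the tool was within 0.1° of vertical when I let go. After release I judged the pin only by eye, and it stands straight in both fixed views.
- **Clear of the robot:** after release and retreat, the force readings were only sensor noise.
- **Other objects:** in the final picture, the thin pin, stamp, stapler, ink pad and red look-alikes look unmoved. I did not measure their positions.

**Disagreements:** the cameras differed by up to about 3 mm in x and 4 mm in y on the bore's position. I started from their average and settled it by feel. The arm's final foot depth was 0.5 mm short of the nominal 42 mm, which is within my measuring error.

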